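Move the stave pieces on between coats

ROBOT

A 6-joint arm with a two-finger parallel gripper is mounted at the origin on the work surface. World frame = base frame: x ahead of the robot, y to its left, z up, the work surface at z = 0. Lengths are in m, angles in rad, forces in N, time in s.
With the tool pointing down it reaches from about 0.275 to 0.875 m from the base axis. Payload 12.5 kg.
Tool frame: the origin (TCP) lies between the finger pads; the fingertips stand 11 mm ahead of it and the grasp point (between the pads) lies 8 mm behind it; z points along the fingers, y is the line along which they close (so a half turn about z gives the same grasp; the last joint's range is limited). The gripper opens to 85 mm and grips with 20 to 120 N. Pads are 22 mm wide; open, the fingers measure 114 mm over their backs; the gripper's body (76 mm by 85 mm) begins 54 mm behind the grasp point. The pads swing forward as they close: fully open they stand 13 mm farther back than shut.
Start: joints at [-1.321, 0.351, 1.652, -0, 1.139, -0.085], TCP at [0.181, -0.519, 0.242] pointing down, gripper open.
Joint ranges: [-2.75, 2.75], [-0.79, 2.1], [0.01, 2.65], [-1.57, 4.71], [0.07, 3.14], [-2.87, 2.87]. Speed limits (rad/s): [2.22, 2.22, 2.79, 3.14, 3.14, 3.14].

INTERFACE

Orientations are given as [roll, pitch, yaw] about the fixed x, y, z axes, in that order (R = Rz(yaw) Ry(pitch) Rx(roll)).
In Python, from rig import robot gives the robot as it stands.
- The arm moves only by the tool jog_arm, never from a script. Its argument "series" is a list of rows, each a list of 5 numbers: the shift along the tool's x, y, z in units of 30 mm (1.0 is 30 mm), then the turn about the tool's z in units of 8 degrees (1.0 is 8 degrees), then the closure, from 0 (fully open) to 1 (shut). In form: [[x, y, z, turn, claw], ...]. A call has 1 to 10 rows; each row shifts and turns the commanded pose from where the row before left it, along the tool's axes as they then stand; what a row does not reach is not made up. A row lasts 1/8 s, in which the tool goes at most 62.5 mm and 10.7 degrees, less where a joint would pass 70% of its speed; a pose out of reach is approached as far as the arm can. A call is refused whole if a number of a shift passes 1 or a number of a turn 1, either way. A call with a gripper value outside its range is refused whole. The fingers move at their own pace and stop on an object; "squeeze" is the grip in N (left out, the last holds). Time passes only in rows, so rows that do not move let the fingers close. It gives the time, the measured TCP pose, the force, the opening and the grip force at its end, in the units of the state.
- robot.get_state(): the state, without advancing time (a new reading comes with each control period).
- robot.get_image(name): name is "scene" or "side" or "wrist"; returns a dict with "color" (400x640x3 uint8, blue, green, red), "K" (3x3 intrinsics, pixels), "R" (3x3) and "t" (3): a world point X has camera coordinates R X + t. Camera axes: x right, y down, z forward; pixel columns grow to the right and rows downward; lengths in m; the calibration is good to about 2 mm. A picture is of the moment at which its call begins. There is no depth.
- robot.finish_job(): hands the job in; it is judged then, once.
The state is a dict: "time_s": time; "joint_positions": joint angles; "joint_vel": joint speeds; "joint_efforts": joint torques, N m; "eef_pos": TCP position; "tcp_rot": TCP orientation; "contact_force": force on the tool from outside, world axes, zero at the start; "ft_torque": the same for the moment, N m; "finger_gap": finger opening in m; "grasp_force": force on a finger pad.
Only numpy, scipy, OpenCV 4.12 (cv2) and the standard library are available. Lean on these libraries where they do the work, as an engineer would, in place of code of your own. Each camera call takes 0.05 s, during which the arm holds its last target. There are 200 camera calls.

TASK

Move the three lacquered staves on one station between coats: the paddle-shaped one from the spray turntable to the drying rails, the one with two candle holes from the drying rails to the infrared heater's rest, and the plain one from the heater to the turntable, parking on the spare battens as you need. Leave each lying arched side up, centred and square across its two supports; never lay or tip one onto the bench or let the staves touch each other, and leave the tin, the mixing cup and the roll of tape where they stand.

Things in the scene. Friction and masses are not known exactly. Their poses are not given: they have to be found in the camera images.
- plain_stave: Plain curved oak strip, no holes, 180 long, 50 wide, 22 thick, arched up; starts on the heater's rest. Origin at mid-length on the centre line. Own y along the length, x across, z up. At the origin's spot the underside is 9 mm above the origin, the top 31 mm; the ends curve down to the origin's level. Touch-dry; 0.1 to 0.2 kg, held there by its long edges.
- candle_stave: Curved oak strip with two round 38 mm holes (38 mm either side of the solid middle), 180 long, 54 wide, 22 thick; starts on the drying rails. Origin at mid-length. Own y along the length, x across, z up. At the origin's spot the underside is 9 mm above the origin, the top 31 mm; the ends curve down to the origin's level. Touch-dry; 0.1 to 0.2 kg, held there by its long edges.
- paddle_stave: Curved oak paddle, 54 wide blade, 24 wide neck (to +y), 180 long, 22 thick; starts on the turntable. Origin near its balance, 80 mm from the blade's end. Own y along the length, x across, z up. At the origin's spot the underside is 9 mm above the origin, the top 31 mm; the ends curve down to the origin's level. Touch-dry; 0.1 to 0.2 kg, held there by its long edges.
- turntable: Locked spray turntable: grey round board 200 across, 34 high, with two pale knife-edge battens 110 long, edges at 62 mm; a stave resting here has its origin at 56 mm height. Origin on the bench midway between the two supports, which run along its own x at y = +50 and -50 mm; a stave square across them lies along its y, either end first.
- drying_rails: Drying rails: two pale timbers 200 long, 28 wide, tops at 55 mm, on two bearers (20 high, at x = +-75 mm); a stave resting here has its origin at 51 mm height. Origin on the bench midway between the two supports, which run along its own x at y = +50 and -50 mm; a stave square across them lies along its y, either end first.
- heater_rest: Infrared heater: steel tray 130 x 170 with two rod rests, tops at 60 mm (resting stave's origin at 54 mm); on its +x side, away from the robot, a 190 wide heater head, face 115 mm from the origin, 130 mm high. Origin on the bench midway between the two supports, which run along its own x at y = +50 and -50 mm; a stave square across them lies along its y, either end first.
- spare_battens: Spare place, empty at the start: cardboard sheet 190 x 170 with two dark battens 150 long, 20 wide, tops at 40 mm; a stave resting here has its origin at 35 mm height. Origin on the bench midway between the two supports, which run along its own x at y = +50 and -50 mm; a stave square across them lies along its y, either end first.
- lacquer_tin: Bystander: round one-litre steel tin with a paper band, 104 across, 116 high. Origin at the centre of its underside.
- mixing_cup: Bystander: white plastic mixing cup, 68 across the rim, 85 high. Origin at the centre of its underside.
- tape_roll: Bystander: roll of masking tape lying flat, 100 across, 24 high. Origin at the centre of its underside.
Mind the look-alikes: they are no part of the job. What is shaped like the plain_stave but blue is not meant.

How it is judged:
At the end, for the whole second after the job is handed in: Paddle on the rails, candle stave on the heater's rest, plain one on the turntable: arched side up, level, within 15 mm of the station's middle, 0.2 rad of square and 7 mm of resting height, still and released; tin, cup and tape upright, moved under 30 mm (horizontal distance between paddle_stave and drying_rails below 0.015 m and angle between the y axis of paddle_stave and the y axis of drying_rails, either way round below 0.2 rad and angle between each of paddle_stave, candle_stave, plain_stave's own z axis and vertical below 0.12 rad and z of paddle_stave in the frame of drying_rails between 0.044 and 0.058 m and linear speed of each of paddle_stave, candle_stave, plain_stave below 0.02 m/s and horizontal distance between candle_stave and heater_rest below 0.015 m and angle between the y axis of candle_stave and the y axis of heater_rest, either way round below 0.2 rad and z of candle_stave in the frame of heater_rest between 0.047 and 0.061 m and horizontal distance between plain_stave and turntable below 0.015 m and angle between the y axis of plain_stave and the y axis of turntable, either way round below 0.2 rad and z of plain_stave in the frame of turntable between 0.049 and 0.063 m and distance of each of lacquer_tin, mixing_cup, tape_roll from where it was at the start of the episode below 0.03 m and angle between each of lacquer_tin, mixing_cup, tape_roll's own z axis and vertical below 0.3 rad); the robot touches nothing.
It fails at once if a coated stave laid on the bench or tipped over (height (world z) of any of plain_stave, candle_stave, paddle_stave below 0.015 m or angle between any of plain_stave, candle_stave, paddle_stave's own z axis and vertical above 0.7 rad).
It fails at once if coated staves touching each other (contact force between plain_stave and candle_stave above 0.3 N or contact force between any of plain_stave, candle_stave and paddle_stave above 0.3 N).
It fails at once if the tin, the mixing cup or the tape roll shifted or tipped (distance of any of lacquer_tin, mixing_cup, tape_roll from where it was at the start of the episode above 0.03 m or angle between any of lacquer_tin, mixing_cup, tape_roll's own z axis and vertical above 0.3 rad).
It also fails if it takes over 112 s, if anything falls off the work surface, if the arm or the gripper's body presses on something with over 40 N, if the wrist force passes 120 N, or if a joint passes its speed limit or range.

## Working session

There is one attempt and no reset: what is moved stays moved. The work goes in short steps, Python scripts to look and compute and a tool call to move; the robot and the scene stay as the last step left them, time stands still between calls to the robot, and variables do not carry over. Pictures are saved under pics/ and viewed, at most 14 in all, crops included, and the job is handed in when it is done.

Besides the shell and the picture viewer there is one more tool, called after "Request:" as a command line: name --pt "numbers of a row" for each row, then --argument value for the rest. jog_arm: Moves the arm, as the interface text tells. Its arguments: {"type":"object","properties":{"series":{"type":"array","items":{"type":"array","items":{"type":"number"}}},"squeeze":{"type":"number"}},"required":["series"]}

```bash
mkdir -p pics; ls
python3 - <<'E'
from rig import robot
import cv2,numpy as np
for n in ("scene","side"):
    d=robot.get_image(n); cv2.imwrite(f"pics/{n}0.png",d["color"]); np.savez(f"pics/{n}0.npz",**d)
    print(n,d["K"].round(1).tolist(),(-d["R"].T@d["t"]).round(3))
s=robot.get_state(); print({k:np.round(v,3).tolist() for k,v in s.items()})
E
```

```text
pics
scene [[426.9, 0.0, 315.8], [0.0, 426.9, 198.8], [0.0, 0.0, 1.0]] [ 0.94  -0.432  0.768]
side [[424.5, 0.0, 317.4], [0.0, 424.5, 195.8], [0.0, 0.0, 1.0]] [0.166 0.848 0.922]
{'time_s': 0.1, 'joint_positions': [-1.321, 0.351, 1.652, -0.0, 1.139, -0.085], 'joint_vel': [0.0, -0.001, -0.001, 0.0, 0.001, -0.001], 'joint_efforts': [0.001, -50.684, -29.188, -0.0, 0.003, -0.0], 'eef_pos': [0.181, -0.519, 0.242], 'tcp_rot': [-3.141, -0.0, 0.335], 'contact_force': [-0.329, 0.152, 0.453], 'ft_torque': [0.063, 0.001, -0.012], 'grasp_force': 0.0, 'finger_gap': 0.086}
```

View pics/scene0.png

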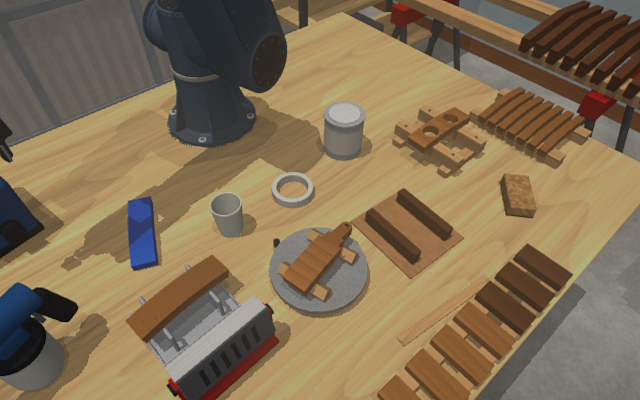

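View pics/side0.png

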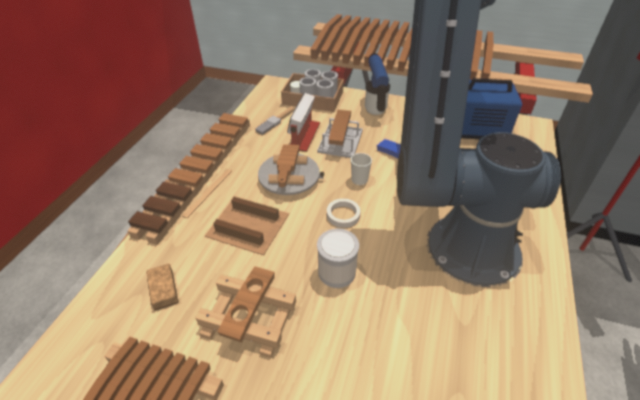

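The scene view shows the candle stave on the rails at (440,128), the paddle on the turntable at (318,262), the oak plain stave on the heater at (178,297), the empty spare battens at (408,230), the tin at (343,130), the cup at (228,215) and the tape at (293,190).
There are two plain-stave candidates: brown at (178,297), on the heater's rods, and blue at (142,232), on the bench. The brown one is the one meant, since it is oak and lies on the heater. I'll confirm that in an enlarged crop.

Run:
```python
import cv2
a=cv2.imread("pics/scene0.png")
cv2.imwrite("pics/c1.png",cv2.resize(a[190:400,110:380],None,fx=2.8,fy=2.8,interpolation=cv2.INTER_CUBIC))
cv2.imwrite("pics/c2.png",cv2.resize(a[90:285,345:495],None,fx=3,fy=3,interpolation=cv2.INTER_CUBIC))
```

```text
(no output)
```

View pics/c1.png

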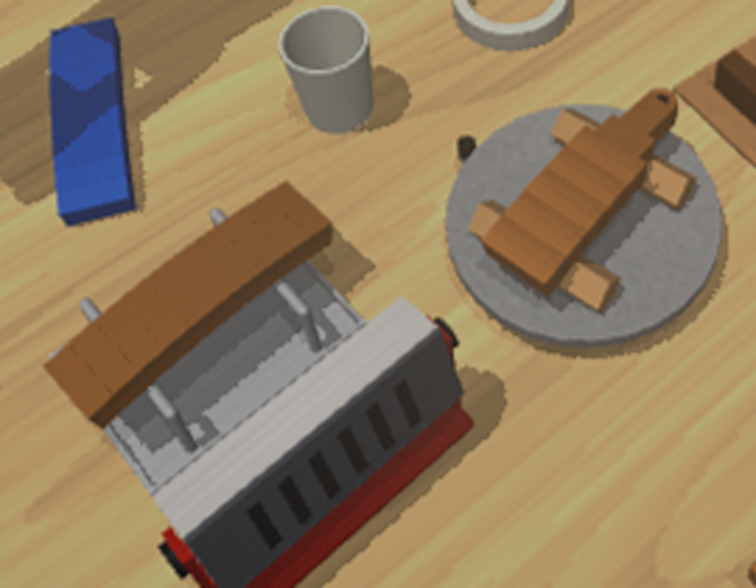

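View pics/c2.png

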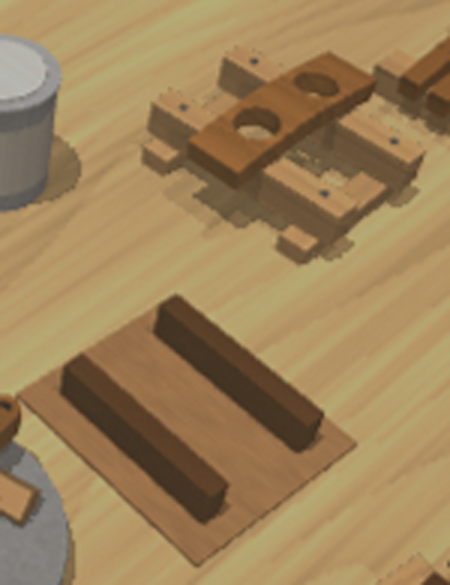

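The crop confirms the brown stave lies on the heater's rods, while the blue one is a decoy on the bench. The four screw heads on the rails, the two holes and the batten ends are clear too. Next I'll cast rays.

```bash
cat > h.py <<'E'
import numpy as np,cv2
def ray(d,uv,z):
    """pixels -> world points on the plane z"""
    uv=np.atleast_2d(np.asarray(uv,float)); K,R,t=d["K"],d["R"],np.asarray(d["t"]).ravel()
    c=-R.T@t; r=(np.c_[uv,np.ones(len(uv))]@np.linalg.inv(K).T)@R
    return c+r*((z-c[2])/r[:,2])[:,None]
def proj(d,X):
    p=(np.atleast_2d(X)@d["R"].T+np.asarray(d["t"]).ravel())@d["K"].T
    return p[:,:2]/p[:,2:]
def ang(v): return np.degrees(np.arctan2(v[1],v[0]))
E
python3 - <<'E'
from h import *
d=np.load("pics/scene0.npz")
A=lambda p:np.array(p)/2.8+[110,190]-.32
B=lambda p:np.array(p)/3+[345,90]-.33
P=lambda n,x,dirn=None:print(n,(x[:,:2]*1e3).round(0).tolist(),"mean",x.mean(0)[:2].round(4), "" if dirn is None else "ang %.1f len %.3f"%(ang(dirn),np.linalg.norm(dirn)))
x=ray(d,A([(46,367),(290,182),(332,226),(97,410)]),.076); P("plain",x,x[1]+x[2]-x[0]-x[3]) 
x=ray(d,A([(85,302),(155,392),(215,212),(287,288)]),.06); P("heater",x,x[1]+x[3]-x[0]-x[2]); print(np.linalg.norm(x[2]-x[0]))
x=ray(d,A([(446,225),(723,225),(585,104),(585,343)]),.034); 
from scipy.optimize import least_squares
print("tt circle",least_squares(lambda q:np.hypot(x[:,0]-q[0],x[:,1]-q[1])-q[2],[*x.mean(0)[:2],.1]).x)
x=ray(d,A([(478,218),(606,293),(560,122),(682,190)]),.06);P("tt batt",x,x[1]+x[3]-x[0]-x[2])
x=ray(d,A([(487,238),(553,290),(660,92)]),.078);P("paddle",x,x[2]-(x[0]+x[1])/2)
x=ray(d,B([(183,107),(324,193),(254,62),(394,142)]),.055);P("rails",x,x[1]+x[3]-x[0]-x[2])
x=ray(d,B([(257,122),(316,84)]),.080);P("candle",x,x[1]-x[0])
x=ray(d,B([(62,366),(82,353),(226,487),(206,502),(155,308),(176,294),(322,413),(302,432)]),.04);P("spare",x,x[2]+x[6]-x[1]-x[5])
for n,p,z in(("tin",(344,112),.116),("cup",(227,200),.085),("tape",(293,187),.024)): print(n,ray(d,[p],z).round(3))
E
```

```text
plain [[478.0, -457.0], [460.0, -271.0], [509.0, -268.0], [524.0, -446.0]] mean [ 0.4926 -0.3606] ang 95.3 len 0.366
heater [[441.0, -419.0], [527.0, -414.0], [436.0, -319.0], [519.0, -314.0]] mean [ 0.4809 -0.3665] ang 3.5 len 0.170
0.09944894641657535
tt circle [ 0.59343814 -0.11603646  0.09982511]
tt batt [[560.0, -185.0], [661.0, -157.0], [534.0, -88.0], [636.0, -62.0]] mean [ 0.5975 -0.123 ] ang 14.9 len 0.210
paddle [[585.0, -196.0], [644.0, -188.0], [572.0, -23.0]] mean [ 0.6003 -0.1359] ang 104.2 len 0.174
rails [[428.0, 337.0], [578.0, 339.0], [428.0, 435.0], [578.0, 437.0]] mean [0.5031 0.3873] ang 0.9 len 0.299
candle [[500.0, 342.0], [501.0, 421.0]] mean [0.5005 0.3814] ang 89.3 len 0.079
spare [[558.0, 54.0], [559.0, 74.0], [708.0, 61.0], [707.0, 42.0], [565.0, 150.0], [566.0, 173.0], [712.0, 164.0], [713.0, 139.0]] mean [0.6359 0.1071] ang -4.4 len 0.296
tin [[0.337 0.195 0.116]]
cup [[ 0.366 -0.175  0.085]]
tape [[ 0.383 -0.011  0.024]]
```

All the sizes check out: screw spacing 150×98 mm, hole spacing 79 mm, disc radius 99.8 mm, rod spacing 99 mm. The plan is plain → spare, candle → heater, paddle → rails, plain → turntable. First I'll square the tool over the plain stave.

Request:
jog_arm --pt "0 0 0 -0.95 0" --pt "0 0 0 -0.95 0" --pt "0 0 0 -0.95 0" --pt "0 0 0 -0.95 0" --pt "0 0 0 -0.95 0" --pt "0 0 0 -0.95 0" --pt "0 0 0 -0.95 0" --pt "0 0 0 -0.95 0" --pt "0 0 0 -0.95 0" --pt "0 0 0 -0.95 0"

```text
time_s: 1.35
eef_pos: [0.1807, -0.5193, 0.242]
tcp_rot: [-3.141, -0.001, 1.666]
contact_force: [0.0, -0.3, -0.2]
finger_gap: 0.0858
grasp_force: 0.0
```

```bash
cat > go.py <<'E'
import sys; from h import *; from rig import robot
def go(x,y,z,yaw):
    """jog units from the pose now to a target (yaw in deg, either half turn)"""
    s=robot.get_state(); p=np.array(s["eef_pos"]); a=s["tcp_rot"][2]
    w=np.array([x,y,z])-p; c,n=np.cos(a),np.sin(a)
    t=np.array([w[0]*c+w[1]*n,w[0]*n-w[1]*c,-w[2]])/.03
    print("t%.1f at"%s["time_s"],p.round(4),"yaw %.1f"%np.degrees(a),"tilt",np.round(np.array(s["tcp_rot"][:2]),3),"units",t.round(2),"turn %.2f"%(-((yaw-np.degrees(a)+90)%180-90)/8),"gap %.3f F %.0f"%(s["finger_gap"],s["grasp_force"]),"q6 %.2f"%s["joint_positions"][5])
if __name__=="__main__": go(*map(float,sys.argv[1:5]))
E
python3 go.py .493 -.361 .242 95
python3 - <<'E'
from h import *
d=np.load("pics/scene0.npz")
A=lambda p:np.array(p)/2.8+[110,190]-.32
x=ray(d,A([(155,492),(403,298)]),.13); v=x[1]-x[0]; m=x.mean(0); a=np.radians(ang(v)-90); print(x,ang(v),np.linalg.norm(v)); print("origin",m[:2]-.115*np.array([np.cos(a),np.sin(a)]))
E
```

```text
t1.4 at [ 0.1807 -0.5193  0.242 ] yaw 95.4 tilt [-3.141e+00 -1.000e-03] units [ 4.27 10.86 -0.  ] turn 0.05 gap 0.086 F 0 q6 -1.42
[[ 0.61845691 -0.44281349  0.13      ]
 [ 0.61162595 -0.27706244  0.13      ]] 92.35994616456952 0.16589174693035036
origin [ 0.50013896 -0.36467334]
```

Request:
jog_arm --pt "0.42 1 0 0 0" --pt "0.42 1 0 0 0" --pt "0.42 1 0 0 0" --pt "0.42 1 0 0 0" --pt "0.42 1 0 0 0" --pt "0.42 1 0 0 0" --pt "0.42 1 0 0 0" --pt "0.42 1 0 0 0" --pt "0.42 1 0 0 0" --pt "0.42 1 0 0 0"

```text
time_s: 2.6
eef_pos: [0.4689, -0.3662, 0.2419]
tcp_rot: [-3.141, -0.001, 1.661]
contact_force: [0.9, -0.3, 0.5]
finger_gap: 0.0854
grasp_force: 0.0
```

Run:
```python
from rig import robot
import cv2,numpy as np
d=robot.get_image("wrist"); cv2.imwrite("pics/w1.png",d["color"]); np.savez("pics/w1.npz",**d)
print((-d["R"].T@d["t"]).round(3),robot.get_state()["eef_pos"])
```

```text
[ 0.463 -0.297  0.374] [ 0.47151576 -0.36445201  0.24192964]
```

View pics/w1.png

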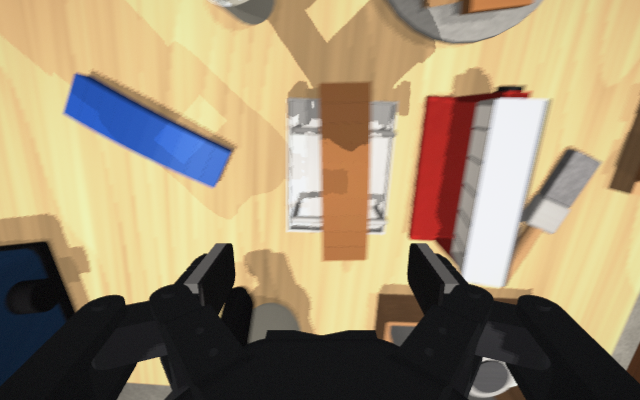

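The wrist view shows the plain stave with corners near (320,83), (370,82), (367,260) and (324,261). The tray's corners are at (288,99), (397,99), (386,234) and (290,232). The blue decoy sits off to the left at (150,130).

```bash
python3 - <<'E'
from h import *
d=np.load("pics/w1.npz")
x=ray(d,[(320,83),(370,82),(367,260),(324,261)],.076); print("plain",x[:,:2].round(3).tolist(),x.mean(0).round(4),ang(x[0]+x[1]-x[2]-x[3]))
for z in (.005,.015):
    x=ray(d,[(288,99),(397,99),(386,234),(290,232)],z); print("tray",x[:,:2].round(3).tolist(),x.mean(0).round(4),ang(x[0]+x[1]-x[2]-x[3]))
x=ray(d,[(291,130),(394,130)],.057); print("rod",x.round(3).tolist())
E
python3 go.py .492 -.361 .065 95.2
```

```text
plain [[0.46, -0.272], [0.508, -0.266], [0.53, -0.453], [0.482, -0.459]] [ 0.495  -0.3627  0.076 ] 96.70056154307645
tray [[0.423, -0.287], [0.553, -0.275], [0.567, -0.449], [0.436, -0.458]] [ 0.4947 -0.3673  0.005 ] 94.39167783443177
tray [[0.424, -0.287], [0.551, -0.276], [0.564, -0.445], [0.437, -0.454]] [ 0.4939 -0.3654  0.015 ] 94.39167783443176
rod [[0.434, -0.319, 0.057], [0.542, -0.309, 0.057]]
t2.6 at [ 0.4715 -0.3645  0.2419] yaw 95.3 tilt [ 3.141e+00 -1.000e-03] units [0.05 0.69 5.9 ] turn 0.01 gap 0.085 F 0 q6 -0.83
```

Request:
jog_arm --pt "0.05 0.75 0.4 -0.1 0" --pt "0 0 1 0 0" --pt "0 0 1 0 0" --pt "0 0 1 0 0" --pt "0 0 1 0 0" --pt "0 0 1 0 0" --pt "0 0 0.5 0 0" --pt "0 0 0 0 0" --squeeze 50

```text
time_s: 3.65
eef_pos: [0.4901, -0.3631, 0.0646]
tcp_rot: [-3.14, -0.001, 1.675]
contact_force: [-0.3, 0.5, 0.3]
finger_gap: 0.0855
grasp_force: 0.0
```

Request:
jog_arm --pt "0 0 0 0 1" --pt "0 0 0 0 1" --pt "0 0 0 0 1" --pt "0 0 0 0 1" --pt "0 0 0 0 1" --pt "0 0 0 0 1" --squeeze 50

```text
time_s: 4.4
eef_pos: [0.491, -0.3638, 0.0665]
tcp_rot: [3.14, 0.002, 1.675]
contact_force: [0.3, -0.0, 6.3]
finger_gap: 0.0497
grasp_force: 51.4
```

Request:
jog_arm --pt "0 0 -0.5 0 1" --pt "0 0 -1 0 1" --pt "0 0 -1 0 1" --pt "0 0 -1 0 1" --pt "0 0 -1 0 1" --pt "0 0 -1 0.5 1" --pt "0 0 0 0.7 1" --pt "0 0 0 0 1"

```text
time_s: 5.4
eef_pos: [0.4903, -0.3632, 0.2311]
tcp_rot: [3.141, 0.0, 1.508]
contact_force: [-0.5, -0.1, -1.6]
finger_gap: 0.0488
grasp_force: 52.4
```

```bash
python3 go.py .636 .107 .23 86
```

```text
t5.4 at [ 0.4903 -0.3632  0.2311] yaw 86.4 tilt [3.141 0.   ] units [15.95  3.87  0.04] turn 0.05 gap 0.049 F 52 q6 -0.65
```

Request:
jog_arm --pt "1 0.25 0 0 1" --pt "1 0.25 0 0 1" --pt "1 0.25 0 0 1" --pt "1 0.25 0 0 1" --pt "1 0.25 0 0 1" --pt "1 0.25 0 0 1" --pt "1 0.25 0 0 1" --pt "1 0.25 0 0 1" --pt "1 0.25 0 0 1" --pt "1 0.25 0 0 1"

```text
time_s: 6.65
eef_pos: [0.5841, -0.0676, 0.2302]
tcp_rot: [-3.141, -0.0, 1.51]
contact_force: [0.8, -0.7, -1.7]
finger_gap: 0.0493
grasp_force: 52.4
```

Request:
jog_arm --pt "1 0.25 0 0 1" --pt "1 0.25 0 0 1" --pt "1 0.25 0 0 1" --pt "1 0.25 0 0 1" --pt "1 0.25 0 0 1" --pt "0.9 0.2 0 0 1" --pt "0 0 0.5 0 1" --pt "0 0 0 0 1"

```text
time_s: 7.65
eef_pos: [0.6377, 0.1046, 0.2134]
tcp_rot: [-3.138, 0.001, 1.509]
contact_force: [0.3, 0.2, -1.2]
finger_gap: 0.0488
grasp_force: 52.4
```

```bash
python3 go.py .636 .107 .05 86
```

```text
t7.7 at [0.6377 0.1046 0.2134] yaw 86.4 tilt [-3.138e+00  1.000e-03] units [ 0.08 -0.06  5.45] turn 0.06 gap 0.049 F 52 q6 0.15
```

Request:
jog_arm --pt "0.1 0 1 0 1" --pt "0 0 1 0 1" --pt "0 0 1 0 1" --pt "0 0 1 0 1" --pt "0 0 1 0 1" --pt "0 0 0.3 0 1" --pt "0 0 0.2 0 1" --pt "0 0 0 0 1"

```text
time_s: 8.65
eef_pos: [0.6393, 0.108, 0.051]
tcp_rot: [3.141, -0.0, 1.508]
contact_force: [-0.4, 0.5, -1.5]
finger_gap: 0.0496
grasp_force: 52.3
```

Request:
jog_arm --pt "0 0 0.1 0 1" --pt "0 0 0 0 1"

```text
time_s: 8.9
eef_pos: [0.6396, 0.1083, 0.0482]
tcp_rot: [3.14, -0.0, 1.508]
contact_force: [0.2, -1.1, 2.8]
finger_gap: 0.0486
grasp_force: 52.9
```

Request:
jog_arm --pt "0 0 0 0 0" --pt "0 0 0 0 0" --pt "0 0 0 0 0" --pt "0 0 0 0 0" --pt "0 0 -0.5 0 0" --pt "0 0 -1 0 0" --pt "0 0 -1 0 0" --pt "0 0 -1 0 0" --pt "0 0 -1 0 0" --pt "0 0 -1 -0.4 0"

```text
time_s: 10.15
eef_pos: [0.6389, 0.1082, 0.2145]
tcp_rot: [3.141, -0.0, 1.565]
contact_force: [0.0, 0.3, -0.5]
finger_gap: 0.0854
grasp_force: 0.0
```

```bash
python3 go.py .5005 .384 .22 89.5
```

```text
t10.2 at [0.6389 0.1082 0.2145] yaw 89.6 tilt [ 3.141 -0.   ] units [ 9.16 -4.67 -0.18] turn 0.02 gap 0.085 F 0 q6 0.10
```

Request:
jog_arm --pt "0.92 -0.47 -0.1 0 0" --pt "0.92 -0.47 -0.1 0 0" --pt "0.92 -0.47 -0.1 0 0" --pt "0.92 -0.47 -0.1 0 0" --pt "0.92 -0.47 -0.1 0 0" --pt "0.92 -0.47 -0.1 0 0" --pt "0.92 -0.47 -0.1 0 0" --pt "0.92 -0.47 -0.1 0 0" --pt "0.92 -0.47 -0.1 0 0" --pt "0.9 -0.45 0 0 0"

```text
time_s: 11.4
eef_pos: [0.5001, 0.3856, 0.2408]
tcp_rot: [3.14, -0.001, 1.564]
contact_force: [1.4, -0.9, 0.0]
finger_gap: 0.0855
grasp_force: 0.0
```

Run:
```python
from rig import robot
import cv2,numpy as np
d=robot.get_image("wrist"); np.savez("pics/w2.npz",**d); e=robot.get_image("scene"); np.savez("pics/scene1.npz",**e)
cv2.imwrite("pics/w2.png",np.vstack([d["color"][:,:],np.zeros((0,640,3),np.uint8)]))
c=cv2.resize(e["color"][180:290,345:475],(520,440)); cv2.imwrite("pics/s1.png",c)
```

```text
(no output)
```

View pics/w2.png

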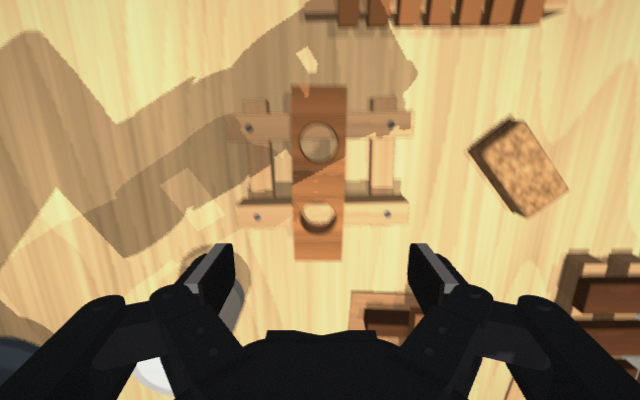

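View pics/s1.png

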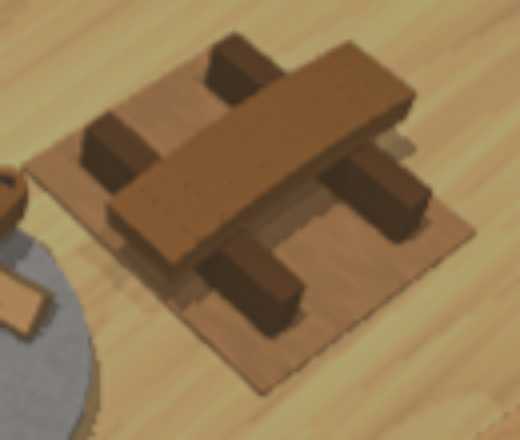

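The plain stave rests square on the spare battens. In the wrist view the candle stave's corners are at (291,87), (346,87), (342,261) and (295,260), and the rail screws are at (250,127), (392,124), (257,216) and (388,214).

```bash
python3 - <<'E'
from h import *
d=np.load("pics/w2.npz")
x=ray(d,[(291,87),(346,87),(342,261),(295,260)],.073); print("candle",x[:,:2].round(3).tolist(),x.mean(0).round(4),ang(x[0]+x[1]-x[2]-x[3]))
x=ray(d,[(250,127),(392,124),(257,216),(388,214)],.055); print("rails",x[:,:2].round(3).tolist(),x.mean(0).round(4),ang(x[1]+x[3]-x[0]-x[2]))
E
python3 go.py .5005 .384 .0635 90
```

```text
candle [[0.473, 0.477], [0.526, 0.477], [0.525, 0.291], [0.471, 0.292]] [0.4989 0.3844 0.073 ] 89.50234121512324
rails [[0.427, 0.439], [0.577, 0.441], [0.428, 0.339], [0.578, 0.341]] [0.5024 0.3902 0.055 ] 0.6485837588532803
t11.5 at [0.4993 0.3867 0.2404] yaw 89.7 tilt [ 3.141e+00 -1.000e-03] units [-0.09  0.04  5.9 ] turn -0.03 gap 0.086 F 0 q6 0.59
```

Request:
jog_arm --pt "-0.08 0 0.9 0 0" --pt "0 0 1 0 0" --pt "0 0 1 0 0" --pt "0 0 1 0 0" --pt "0 0 1 0 0" --pt "0 0 1 0 0" --pt "0 0 0 0 1" --pt "0 0 0 0 1" --pt "0 0 0 0 1" --pt "0 0 0 0 1" --squeeze 50

```text
time_s: 12.75
eef_pos: [0.5014, 0.3826, 0.0639]
tcp_rot: [3.139, -0.001, 1.564]
contact_force: [0.2, -1.9, 7.8]
finger_gap: 0.0534
grasp_force: 53.9
```

Request:
jog_arm --pt "0 0 0 0 1" --pt "0 0 0 0 1"

```text
time_s: 13.0
eef_pos: [0.5014, 0.3826, 0.0639]
tcp_rot: [3.139, -0.001, 1.564]
contact_force: [0.2, -1.7, 8.0]
finger_gap: 0.0532
grasp_force: 53.9
```

Request:
jog_arm --pt "0 0 -0.6 0 1" --pt "0 0 -1 0 1" --pt "0 0 -1 0 1" --pt "0 0 -1 0 1" --pt "0 0 -1 0 1" --pt "0 0 -1 0 1" --pt "-1 0 0 0 1" --pt "-1 0 0 0 1" --pt "-1 0 0 0 1" --pt "-1 0 0 0 1"

```text
time_s: 14.25
eef_pos: [0.4994, 0.2613, 0.2315]
tcp_rot: [3.141, -0.0, 1.564]
contact_force: [0.0, -0.2, -1.3]
finger_gap: 0.0532
grasp_force: 53.1
```

Request:
jog_arm --pt "-1 0 0 0 1" --pt "-1 0 0 0 1" --pt "-1 0 0 0 1" --pt "-1 0 0 0 1" --pt "-1 0 0 0 1" --pt "-1 0 0 0 1" --pt "-1 0 0 0 1" --pt "-1 0 0 0 1" --pt "-1 0 0 0 1" --pt "-1 0 0 0 1"

```text
time_s: 15.5
eef_pos: [0.4973, -0.0386, 0.2315]
tcp_rot: [3.141, 0.0, 1.564]
contact_force: [-0.5, 0.6, -1.6]
finger_gap: 0.0532
grasp_force: 53.1
```

Request:
jog_arm --pt "-1 0 0 0 1" --pt "-1 0 0 0 1" --pt "-1 0 0 0 1" --pt "-1 0 0 0 1" --pt "-1 0 0 0 1" --pt "-1 0 0 0 1" --pt "-1 0 0 0 1" --pt "-1 0 0 0 1" --pt "-1 0 0 0 1" --pt "0 0 0 -0.6 1"

```text
time_s: 16.75
eef_pos: [0.4952, -0.3093, 0.2313]
tcp_rot: [3.141, 0.001, 1.647]
contact_force: [-0.5, 0.2, -1.3]
finger_gap: 0.0532
grasp_force: 53.0
```

```bash
python3 go.py .4945 -.366 .067 94.5
```

```text
t16.8 at [ 0.4952 -0.3093  0.2313] yaw 94.4 tilt [3.141e+00 1.000e-03] units [-1.88 -0.17  5.48] turn -0.02 gap 0.053 F 53 q6 -0.71
```

Request:
jog_arm --pt "-1 -0.1 0 0 1" --pt "-0.88 -0.07 0 0 1" --pt "0 0 1 0 1" --pt "0 0 1 0 1" --pt "0 0 1 0 1" --pt "0 0 1 0 1" --pt "0 0 1 0 1" --pt "0 0 0.3 0 1" --pt "0 0 0 0 1" --pt "0 0 0 0 1"

```text
time_s: 18.0
eef_pos: [0.4953, -0.3648, 0.0728]
tcp_rot: [3.14, 0.001, 1.647]
contact_force: [-0.6, -0.4, -1.6]
finger_gap: 0.0529
grasp_force: 53.0
```

Request:
jog_arm --pt "-0.03 0 0.15 0 1" --pt "0 0 0 0 1"

```text
time_s: 18.25
eef_pos: [0.4954, -0.3658, 0.0679]
tcp_rot: [3.14, 0.002, 1.647]
contact_force: [-0.4, 0.6, 3.7]
finger_gap: 0.0536
grasp_force: 53.9
```

Contact, at the expected height. I'll release, lift and head for the paddle, near (0.596,-0.113) with yaw 104.

Request:
jog_arm --pt "0 0 0 0 0" --pt "0 0 0 0 0" --pt "0 0 0 0 0" --pt "0 0 0 0 0" --pt "0 0 -0.5 0 0" --pt "0 0 -1 0 0" --pt "0 0 -1 0 0" --pt "0 0 -1 0 0" --pt "0 0 -1 -0.6 0" --pt "0 0 -1 -0.6 0"

```text
time_s: 19.5
eef_pos: [0.4948, -0.3652, 0.234]
tcp_rot: [3.141, 0.001, 1.818]
contact_force: [-0.0, -0.0, -0.1]
finger_gap: 0.0853
grasp_force: 0.0
```

```bash
python3 go.py .598 -.113 .235 104.3
```

```text
t19.5 at [ 0.4948 -0.3652  0.234 ] yaw 104.1 tilt [3.141e+00 1.000e-03] units [ 7.31  5.39 -0.03] turn -0.02 gap 0.085 F 0 q6 -0.96
```

Request:
jog_arm --pt "0.92 0.67 0 0 0" --pt "0.92 0.67 0 0 0" --pt "0.92 0.67 0 0 0" --pt "0.92 0.67 0 0 0" --pt "0.92 0.67 0 0 0" --pt "0.92 0.67 0 0 0" --pt "0.92 0.67 0 0 0" --pt "0.87 0.7 0 0 0" --pt "0 0 0 0 0"

```text
time_s: 20.62
eef_pos: [0.5993, -0.1117, 0.2328]
tcp_rot: [3.141, 0.0, 1.817]
contact_force: [-0.5, -1.2, 0.5]
finger_gap: 0.0854
grasp_force: 0.0
```

Run:
```python
from rig import robot
import cv2,numpy as np
d=robot.get_image("wrist"); np.savez("pics/w3.npz",**d)
cv2.imwrite("pics/w3.png",cv2.resize(d["color"][20:290,180:500],None,fx=2,fy=2))
```

```text
(no output)
```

View pics/w3.png

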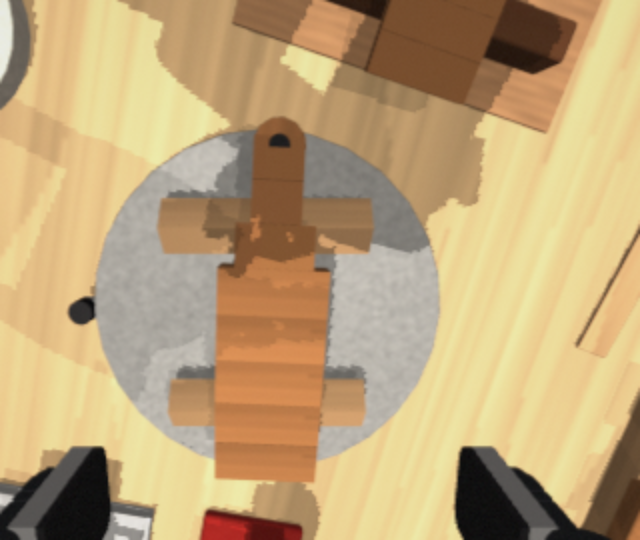

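The crop shows the blade end at (215,478)-(314,481), the full-width shoulder at row 266, the neck tip at (280,117), and the disc spanning columns 97 to 440 and rows 128 to 465.

```bash
python3 - <<'E'
from h import *
d=np.load("pics/w3.npz")
C=lambda p:np.array(p)/2+[180,20]-.25
e=ray(d,C([(215,478),(314,481)]),.077); s=ray(d,C([(218,266),(330,268)]),.0865); t=ray(d,C([(280,117)]),.077)[0]
m=e.mean(0); v=(t-m)[:2]; L=np.linalg.norm(v); v/=L
print("end",e[:,:2].round(3).tolist(),"tip",t.round(3),"len",L.round(4),"ang",ang(v),"shoulder along",((s-m)[:,:2]@v).round(3),"width",np.linalg.norm(e[1]-e[0]),np.linalg.norm(s[1]-s[0]))
print("origin from end",(m[:2]+.08*v).round(4),"from tip",(t[:2]-.1*v).round(4))
x=ray(d,C([(97,297),(440,297),(268,128)]),.034); 
from scipy.optimize import least_squares
print("tt",least_squares(lambda q:np.hypot(x[:,0]-q[0],x[:,1]-q[1])-q[2],[*x.mean(0)[:2],.1]).x)
b=ray(d,C([(158,228),(374,225),(170,403),(366,400)]),.06);print("batt",b[:,:2].round(3).tolist(),b.mean(0),ang(b[1]+b[3]-b[0]-b[2]))
E
python3 go.py .596 -.114 .0685 104.3
```

```text
end [[0.586, -0.204], [0.638, -0.192]] tip [ 0.575 -0.017  0.077] len 0.1847 ang 101.48738832967021 shoulder along [0.117 0.118] width 0.054037157633570164 0.05315468113812262
origin from end [ 0.5961 -0.1194] from tip [ 0.5952 -0.1148]
tt [ 0.5931007  -0.11497492  0.09845465]
batt [[0.527, -0.082], [0.634, -0.053], [0.552, -0.174], [0.657, -0.146]] [ 0.59237714 -0.11355161  0.06      ] 14.995674757818978
t20.7 at [ 0.5989 -0.1128  0.2326] yaw 104.1 tilt [3.141 0.   ] units [-0.01 -0.1   5.47] turn -0.03 gap 0.086 F 0 q6 -0.51
```

Request:
jog_arm --pt "-0.1 -0.13 0.5 0.2 0" --pt "0 0 1 0 0" --pt "0 0 1 0 0" --pt "0 0 1 0 0" --pt "0 0 1 0 0" --pt "0 0 1 0 0" --pt "0 0 0 0 1" --pt "0 0 0 0 1" --pt "0 0 0 0 1" --pt "0 0 0 0 1"

```text
time_s: 21.92
eef_pos: [0.596, -0.1175, 0.0677]
tcp_rot: [3.14, 0.001, 1.787]
contact_force: [-0.4, -0.2, 1.5]
finger_gap: 0.0531
grasp_force: 53.1
```

Request:
jog_arm --pt "0 0 0 0 1" --pt "0 0 -0.5 0 1" --pt "0 0 -1 0 1" --pt "0 0 -1 0 1" --pt "0 0 -1 0 1" --pt "0 0 -1 0 1" --pt "0 0 -1 0.4 1" --pt "0 0 0 0.5 1" --pt "0 0 0 0.5 1" --pt "0 0 0 0 1"

```text
time_s: 23.18
eef_pos: [0.5956, -0.1171, 0.2324]
tcp_rot: [3.141, -0.0, 1.592]
contact_force: [0.0, -0.2, -2.0]
finger_gap: 0.0535
grasp_force: 52.9
```

```bash
python3 go.py .503 .388 .235 91
```

```text
t23.2 at [ 0.5956 -0.1171  0.2324] yaw 91.2 tilt [ 3.141 -0.   ] units [16.9  -2.73 -0.09] turn 0.03 gap 0.053 F 53 q6 -0.29
```

Request:
jog_arm --pt "1 -0.16 0 0 1" --pt "1 -0.16 0 0 1" --pt "1 -0.16 0 0 1" --pt "1 -0.16 0 0 1" --pt "1 -0.16 0 0 1" --pt "1 -0.16 0 0 1" --pt "1 -0.16 0 0 1" --pt "1 -0.16 0 0 1" --pt "1 -0.16 0 0 1" --pt "1 -0.16 0 0 1"

```text
time_s: 24.42
eef_pos: [0.5411, 0.1827, 0.2322]
tcp_rot: [3.142, -0.0, 1.593]
contact_force: [-0.0, -0.2, -1.9]
finger_gap: 0.053
grasp_force: 52.9
```

Request:
jog_arm --pt "1 -0.16 0 0 1" --pt "1 -0.16 0 0 1" --pt "1 -0.16 0 0 1" --pt "1 -0.16 0 0 1" --pt "1 -0.16 0 0 1" --pt "1 -0.16 0 0 1" --pt "0.9 -0.16 0 0 1" --pt "0 0 0 0 1" --pt "0 0 0 0 1"

```text
time_s: 25.55
eef_pos: [0.5036, 0.3875, 0.2318]
tcp_rot: [-3.141, 0.0, 1.592]
contact_force: [-0.6, -0.2, -1.9]
finger_gap: 0.053
grasp_force: 52.9
```

```bash
python3 go.py .503 .3885 .063 91
```

```text
t25.6 at [0.5036 0.3875 0.2318] yaw 91.2 tilt [-3.141  0.   ] units [ 0.03 -0.02  5.63] turn 0.03 gap 0.053 F 53 q6 0.56
```

Request:
jog_arm --pt "0.03 0 1 0 1" --pt "0 0 1 0 1" --pt "0 0 1 0 1" --pt "0 0 1 0 1" --pt "0 0 1 0 1" --pt "0 0 0.5 0 1" --pt "0 0 0.1 0 1" --pt "0 0 0 0 1" --pt "0 0 0 0 1"

```text
time_s: 26.68
eef_pos: [0.5041, 0.3892, 0.0649]
tcp_rot: [3.14, -0.001, 1.592]
contact_force: [1.1, 0.3, -2.1]
finger_gap: 0.0531
grasp_force: 52.9
```

Request:
jog_arm --pt "0 0 0.07 0 1" --pt "0 0 0.03 0 1"

```text
time_s: 26.92
eef_pos: [0.5041, 0.3893, 0.0624]
tcp_rot: [3.14, -0.001, 1.592]
contact_force: [-5.5, -3.3, 17.9]
finger_gap: 0.0533
grasp_force: 55.0
```

Contact. I'll release, lift and fetch the plain stave from the spare battens, at TCP (0.6396,0.108) with yaw 86.4.

Request:
jog_arm --pt "0 0 0 0 0" --pt "0 0 0 0 0" --pt "0 0 0 0 0" --pt "0 0 0 0 0" --pt "0 0 -0.5 0 0" --pt "0 0 -1 0 0" --pt "0 0 -1 0 0" --pt "0 0 -1 0 0" --pt "0 0 -1 0.3 0" --pt "0 0 -1 0.3 0"

```text
time_s: 28.18
eef_pos: [0.5036, 0.3889, 0.228]
tcp_rot: [3.141, -0.001, 1.506]
contact_force: [0.8, 0.4, 0.9]
finger_gap: 0.0855
grasp_force: 0.0
```

```bash
python3 go.py .6395 .108 .23 86.4
```

```text
t28.2 at [0.5036 0.3889 0.228 ] yaw 86.3 tilt [ 3.141e+00 -1.000e-03] units [-9.05  5.12 -0.07] turn -0.01 gap 0.085 F 0 q6 0.65
```

Request:
jog_arm --pt "-1 0.57 0 0 0" --pt "-1 0.57 0 0 0" --pt "-1 0.57 0 0 0" --pt "-1 0.57 0 0 0" --pt "-1 0.57 0 0 0" --pt "-1 0.57 0 0 0" --pt "-1 0.57 0 0 0" --pt "-1 0.57 0 0 0" --pt "-1 0.57 0 0 0" --pt "0 0 0 0 0"

```text
time_s: 29.42
eef_pos: [0.6409, 0.1078, 0.2267]
tcp_rot: [3.141, 0.0, 1.505]
contact_force: [-0.7, 0.4, -0.9]
finger_gap: 0.0853
grasp_force: 0.0
```

```bash
python3 go.py .6395 .108 .0475 86.4
python3 - <<'E'
from rig import robot
import cv2,numpy as np
e=robot.get_image("scene")["color"]
cv2.imwrite("pics/s2.png",np.vstack([cv2.resize(e[240:400,110:290],(540,300))[:, :],cv2.resize(e[90:190,370:550],(540,300))]))
E
```

```text
t29.4 at [0.6409 0.1078 0.2267] yaw 86.2 tilt [3.141 0.   ] units [ 0.   -0.05  5.97] turn -0.02 gap 0.085 F 0 q6 0.16
```

View pics/s2.png

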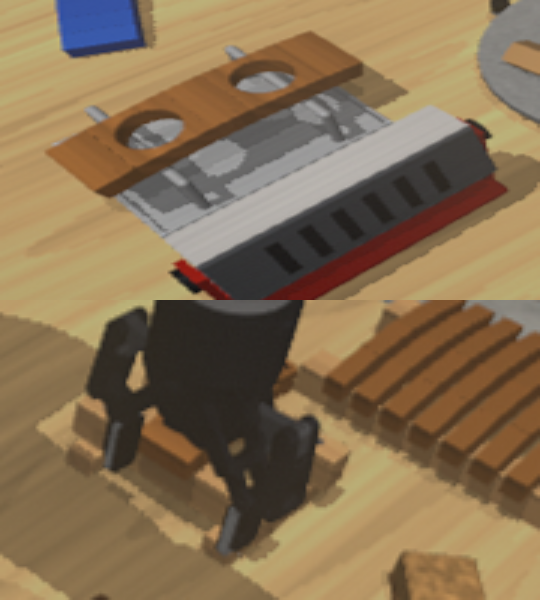

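The candle stave lies square on the heater's rods. The arm hides the paddle for now, so I'll check it at the end. Picking up the plain stave.

Request:
jog_arm --pt "0 -0.05 1 0 0" --pt "0 0 1 0 0" --pt "0 0 1 0 0" --pt "0 0 1 0 0" --pt "0 0 1 0 0" --pt "0 0 0.95 0 0" --pt "0 0 0 0 1" --pt "0 0 0 0 1" --pt "0 0 0 0 1" --pt "0 0 0 0 1"

```text
time_s: 30.72
eef_pos: [0.6395, 0.1102, 0.0491]
tcp_rot: [3.139, -0.001, 1.508]
contact_force: [-1.9, 1.6, 6.5]
finger_gap: 0.0492
grasp_force: 52.4
```

Request:
jog_arm --pt "0 0 0 0 1" --pt "0 0 -0.5 0 1" --pt "0 0 -1 0 1" --pt "0 0 -1 0 1" --pt "0 0 -1 0 1" --pt "0 0 -1 0 1" --pt "0 0 -1 -0.8 1" --pt "0 0 0 -0.8 1" --pt "0 0 0 -0.75 1" --pt "0 0 0 0 1"

```text
time_s: 31.98
eef_pos: [0.6386, 0.1097, 0.2132]
tcp_rot: [3.141, 0.0, 1.835]
contact_force: [-0.2, -0.2, -1.7]
finger_gap: 0.0494
grasp_force: 52.0
```

```bash
python3 go.py .593 -.115 .215 104.5
```

```text
t32.0 at [0.6386 0.1097 0.2132] yaw 105.1 tilt [3.141 0.   ] units [-6.83 -3.42 -0.06] turn 0.08 gap 0.049 F 52 q6 -0.17
```

Request:
jog_arm --pt "-0.98 -0.49 -0.1 0 1" --pt "-0.98 -0.49 -0.1 0 1" --pt "-0.98 -0.49 -0.1 0 1" --pt "-0.98 -0.49 0 0 1" --pt "-0.98 -0.49 0 0 1" --pt "-0.98 -0.49 0 0 1" --pt "-0.97 -0.48 0 0 1" --pt "0 0 0 0 1" --pt "0 0 0 0 1"

```text
time_s: 33.1
eef_pos: [0.5935, -0.115, 0.2216]
tcp_rot: [3.141, -0.0, 1.834]
contact_force: [0.0, 0.2, -1.9]
finger_gap: 0.0491
grasp_force: 52.1
```

```bash
python3 go.py .593 -.115 .07 104.8
```

```text
t33.1 at [ 0.5935 -0.115   0.2216] yaw 105.1 tilt [ 3.141 -0.   ] units [ 0.   -0.02  5.05] turn 0.04 gap 0.049 F 52 q6 -0.53
```

Request:
jog_arm --pt "0 0 1 0 1" --pt "0 0 1 0 1" --pt "0 0 1 0 1" --pt "0 0 1 0 1" --pt "0 0 0.8 0 1" --pt "0 0 0.15 0 1" --pt "0 0 0 0 1" --pt "0 0 0 0 1"

```text
time_s: 34.1
eef_pos: [0.5941, -0.1153, 0.074]
tcp_rot: [3.14, 0.001, 1.836]
contact_force: [0.4, 0.3, -0.8]
finger_gap: 0.0495
grasp_force: 52.1
```

Request:
jog_arm --pt "0 0 0.1 0 1" --pt "0 0 0.03 0 1" --pt "0 0 0 0 1"

```text
time_s: 34.48
eef_pos: [0.5938, -0.1154, 0.0698]
tcp_rot: [3.141, 0.0, 1.836]
contact_force: [-1.9, 1.3, 6.2]
finger_gap: 0.0489
grasp_force: 53.2
```

Contact. I'll release, lift and pull back toward the base, clear of the scene view, then check.

Request:
jog_arm --pt "0 0 0 0 0" --pt "0 0 0 0 0" --pt "0 0 0 0 0" --pt "0 0 0 0 0" --pt "0 0 -0.5 0 0" --pt "0 0 -1 0 0" --pt "0 0 -1 0 0" --pt "0 0 -1 0 0" --pt "0 0 -1 0 0" --pt "0 0 -1 0 0"

```text
time_s: 35.72
eef_pos: [0.5934, -0.1153, 0.2361]
tcp_rot: [3.141, 0.001, 1.836]
contact_force: [0.6, 0.5, -0.5]
finger_gap: 0.0855
grasp_force: 0.0
```

Request:
jog_arm --pt "0 -1 -0.3 0 0" --pt "0 -1 -0.3 0 0" --pt "0 -1 -0.3 0 0" --pt "0 -1 -0.3 0 0" --pt "0 -1 -0.3 0 0" --pt "0 -1 0 0 0" --pt "0 0 0 0 0" --pt "0 0 0 0 0"

```text
time_s: 36.72
eef_pos: [0.4202, -0.1626, 0.2796]
tcp_rot: [3.141, 0.001, 1.836]
contact_force: [-0.1, -1.0, -0.3]
finger_gap: 0.0854
grasp_force: 0.0
```

Run:
```python
from rig import robot
import cv2,numpy as np
d=robot.get_image("scene"); np.savez("pics/s3.npz",**d); e=d["color"]
cv2.imwrite("pics/s3.png",np.vstack([cv2.resize(e[210:320,240:390],(540,396)),cv2.resize(e[90:190,370:550],(360,200))[:, :].repeat(1,1) if 0 else cv2.copyMakeBorder(cv2.resize(e[90:190,370:550],(360,200)),0,0,0,180,0)]))
```

```text
(no output)
```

View pics/s3.png

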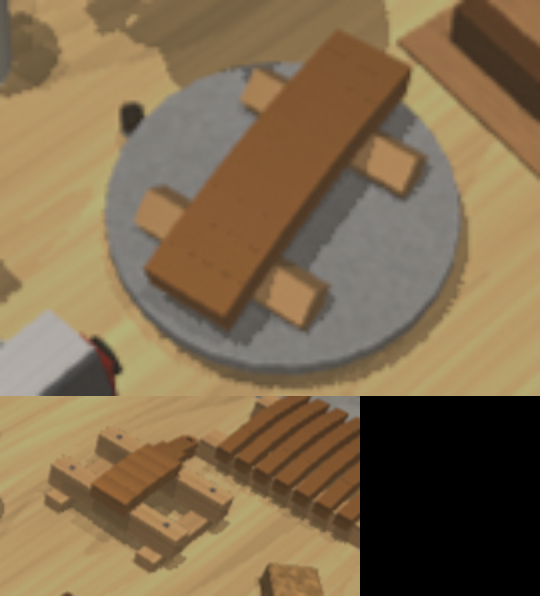

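The plain stave is square on the turntable, with crop corners (146,270), (340,30), (410,70) and (228,320). The paddle lies across the rails. Now a numeric check.

Run:
```python
from h import *
d=np.load("pics/s3.npz")
f=lambda n,p,o,s,z:(lambda x:print(n,x[:,:2].round(3).tolist(),x.mean(0)[:2].round(4),ang(x[1]+x[2]-x[0]-x[3])))(ray(d,np.array(p)/s+o-.35,z))
f("plain/tt (.593,-.115,105)",[(146,270),(340,30),(410,68),(230,315)],[240,210],3.6,.078)
f("candle/heater (.4945,-.366,94.5)",[(45,152),(312,32),(363,64),(97,187)],[110,240],[3,1.875],.076)
x=ray(d,np.array([(92,485-396),(130,510-396),(192,441-396)])/2+[370,90]-.25,.073); m=x[:2].mean(0); v=(x[2]-m)[:2]; print("paddle/rails (.503,.388,91) ang",ang(v),np.linalg.norm(v),m[:2]+.08*v/np.linalg.norm(v))
```

```text
plain/tt (.593,-.115,105) [[0.598, -0.214], [0.548, -0.033], [0.594, -0.022], [0.645, -0.198]] [ 0.5962 -0.1166] 105.86892477417207
candle/heater (.4945,-.366,94.5) [[0.476, -0.459], [0.464, -0.272], [0.518, -0.269], [0.527, -0.452]] [ 0.4963 -0.3631] 93.25773414132995
paddle/rails (.503,.388,91) ang 90.65810045535046 0.17152660391525748 [0.51085465 0.38888104]
```

```bash
python3 -c "
from rig import robot
print(robot.finish_job())"
```

```text
the job is handed in; nothing more can be done
None
```

I handed the job in at about 37 s of the 112 s: paddle on the drying rails, candle stave on the heater's rest, and plain stave on the turntable, each measuring within about 8 mm and 2° of centred and square in the camera images; no judging result was returned.

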